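# Snap-test the open air coupler on a lab bench

## Robot

A 6-joint arm with a two-finger parallel gripper is mounted at the origin on the work surface. World frame = base frame: x ahead of the robot, y to its left, z up, the work surface at z = 0. Lengths are in m, angles in degrees, forces in N, time in s.
With the tool pointing down it reaches from about 0.4 to 0.825 m from the base axis. Payload 7 kg.
Tool frame: the origin (TCP) lies at the very end of the fingers, on their centre line; the grasp point (between the pads) lies 19 mm behind it; x points along the fingers, y is the direction in which the jaws open and shut, and the axes are right-handed (so a half turn about x gives the same grasp; the last joint's range is limited). The gripper opens to 88 mm and grips with 3 to 60 N. Pads are 19 mm wide; open, the fingers measure 130 mm over their backs; the gripper's body (78 mm by 193 mm) begins 47 mm behind the grasp point.
Start: joints at [88.929, 20.546, 0.682, 0, -70.136, -16.507], TCP at [0.204, 0.643, 0.227] pointing down, gripper open.
Joint ranges: [-176.03, 176.03], [-82.01, 121.73], [-58.28, 71.71], [-173.87, 95.51], [-174.79, -0.11], [-173.66, 173.66]. Speed limits (degrees/s): [136.94, 136.94, 172.46, 180, 180, 180].

## Interface

Orientations are given as [roll, pitch, yaw] about the fixed x, y, z axes, in that order (R = Rz(yaw) Ry(pitch) Rx(roll)).
In Python, from plant import * gives the robot as it stands. The module is installed in compiled form; this text tells all that it offers.
- The arm moves only by the shell command python3 -m creep 'ROWS' [FORCE]. ROWS is a JSON object of lists of equal length, an entry for each row: "jaw": the closure, from -1 (fully open) to 1 (shut); "translation": the shift along the tool's x, y, z in m, a list of three; "roll": the turn about the tool's x in rad. A call has exactly 10 rows; each row shifts and turns the commanded pose from where the row before left it, along the tool's axes as they then stand; what a row does not reach is not made up. A row lasts 1/10 s, in which the tool goes at most 50 mm and 8.59 degrees, less where a joint would pass 70% of its speed; a pose out of reach is approached as far as the arm can. A call with a gripper value outside its range is refused whole. The fingers move at their own pace and stop on an object; FORCE is the grip in N (left out, the last holds). Time passes only in rows, so rows that do not move let the fingers close, or fill a call up. It gives the time, the measured TCP pose, the force and the opening at its end, in the units of the state.
- get_state(): the state, without advancing time (a new reading comes with each control period).
- capture(name): name is "scene" or "top" or "wrist"; returns a dict with "image" (400x640x3 uint8, red, green, blue), "fovy" (degrees; the focal length in pixels is half the picture's height over the tangent of half this angle, whatever the lens; pixels are square), "cx", "cy" (the principal point, pixels), "pose" (4x4, takes a point from camera to world coordinates); the wrist camera has in their place "tool_from_camera" (4x4, takes a point from camera to tool coordinates, whose origin is the TCP and whose axes are the tool frame's). Camera axes: x right, y up, looking along -z (the intrinsics and any distortion apply to the point x, -y, -z); pixel columns grow to the right and rows downward; lengths in m; the calibration is good to about 2 mm. A picture is of the moment at which its call begins: read the wrist's pose just before it. There is no depth.
- close_job(): hands the job in, once; it reports no verdict.
The state is a dict: "time_s": time; "joints": joint angles; "qd": joint speeds; "joint_torque": joint torques, N m; "tcp_pos": TCP position; "eef_rot": TCP orientation; "contact_force": force on the tool from outside, world axes, zero at the start; "moment": the same for the moment, N m; "gripper_width": finger opening in m.
Only numpy, scipy, OpenCV 4.12 (cv2) and the standard library are available. Lean on these libraries where they do the work, as an engineer would, in place of code of your own. Each camera call takes 0.05 s, during which the arm holds its last target.

## Task

Two compressed-air quick couplers are fixed on the lab bench; one has a blanking plug in its mouth, the other is open. Check that the sleeve of the open one does not stick: draw it all the way back, away from the mouth, hold it there for a moment, then let go of it so that it snaps forward fully home by itself. Leave the sleeve of the plugged coupler alone, and leave the bottle standing where it is.

Things in the scene. Friction and masses are not known exactly. Their poses are not given: they have to be found in the camera images.
- grip_open (a point): Centre of the open coupler's sleeve, on the level axis 100 mm above the bench. Knurled steel tube 34 mm across, 45 mm long (22.5 mm each way), 41 mm lip at the mouth end. +x runs from mouth to rear, the way it is drawn back; z is up. Fixed parts: dark nose 4.5 mm out of the mouth end, nothing in it; brass collar 49 mm behind, post 65 mm behind, 18 mm above the axis; foot plate 88 mm below.
- sleeve_open (a joint): How far the open coupler's sleeve is drawn back, in m: 0 fully home (forward, at rest), 0.020 at its rear stop. A spring pushes it home with 4 N at 0, rising to 10 N at 0.020; let go, it snaps home in about 0.15 s. Fingers that pinch it across its axis hold it by friction.
- sleeve_plugged (a joint): The same for the plugged coupler, a bystander of the same make beside the open one: a steel blanking plug with a 30 mm round head reaches 50 mm out of its mouth. Its sleeve must stay at 0.
- bottle: A white plastic reagent bottle with a green cap, 64 mm in diameter and 120 mm tall, standing loose on the bench beyond the couplers; origin at the centre of its underside. A bystander: leave it standing.
Mind the look-alikes: they are no part of the job. Leave any green or orange look-alike of the part that bears sleeve_plugged alone.

How it is judged:
By the outcome, as a careful person would: the job done as asked, in the order asked, and still so for the second after the job is handed in, with the robot touching nothing.
It also fails if it takes over 29 s, if anything falls off the work surface, if the arm or the gripper's body presses on something with over 40 N, if the wrist force passes 120 N, or if a joint passes its speed limit or range.

## Working session

There is one attempt and no reset: what is moved stays moved. The work goes in short steps, Python scripts to look and compute and a shell command to move; the robot and the scene stay as the last step left them, time stands still between calls to the robot, and variables do not carry over. Pictures are saved under pics/ and viewed, and the job is handed in when it is done.

```bash
mkdir -p pics; ls; python3 - <<'E'
from plant import *
import cv2,numpy as np,pickle
s=get_state();print(s)
d={}
for n in("scene","top","wrist"):
    c=capture(n);d[n]=c;cv2.imwrite(f"pics/{n}0.png",c["image"][:,:,::-1]);print(n,{k:(np.round(v,4).tolist() if not isinstance(v,str) else v) for k,v in c.items() if k!="image"})
pickle.dump((s,d),open("c0.pkl","wb"))
E
```

```text
pics
{'time_s': 0.0, 'joints': array([ 8.89295849e+01,  2.05909963e+01,  6.33327485e-01, -1.99168619e-02,
       -7.01368537e+01, -1.65080905e+01]), 'qd': array([ 0.00400606, -0.02328175,  0.04399189, -0.03546051, -0.11999027,
        0.05058128]), 'joint_torque': array([ 6.83572307e-04, -5.82715702e+01,  2.93057334e+01,  6.99730799e+00,
        7.06884879e-03, -1.45002259e-04]), 'tcp_pos': array([0.20372391, 0.64299796, 0.2256249 ]), 'eef_rot': array([  95.30541921,   89.90364033, -102.27986907]), 'contact_force': array([-0.01516536, -0.87958281,  0.50416746]), 'moment': array([-0.07879283,  0.00092578,  0.04573199]), 'gripper_width': 0.08747455102403184}
scene {'fovy': 44.304, 'cx': 313.9539, 'cy': 190.2254, 'pose': [[0.658, -0.5005, 0.5627, 1.221], [0.753, 0.4313, -0.4969, -0.603], [0.006, 0.7506, 0.6607, 0.8822], [0.0, 0.0, 0.0, 1.0]]}
top {'fovy': 51.5237, 'cx': 321.2813, 'cy': 196.6711, 'pose': [[0.0255, 0.9895, -0.1425, 0.425], [-0.9996, 0.0268, 0.007, 0.0079], [0.0107, 0.1422, 0.9898, 1.0763], [0.0, 0.0, 0.0, 1.0]]}
wrist {'fovy': 61.8095, 'cx': 320.8835, 'cy': 199.4658, 'tool_from_camera': [[-0.0002, 0.281, -0.9597, -0.1586], [1.0, -0.0, -0.0002, -0.0004], [-0.0001, -0.9597, -0.281, -0.0756], [0.0, 0.0, 0.0, 1.0]]}
```

View pics/scene0.png

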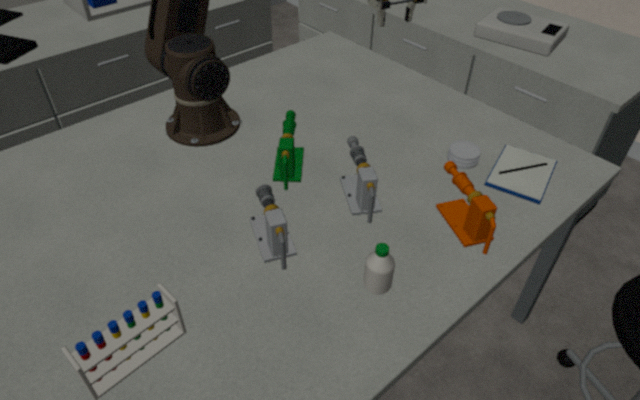

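View pics/top0.png

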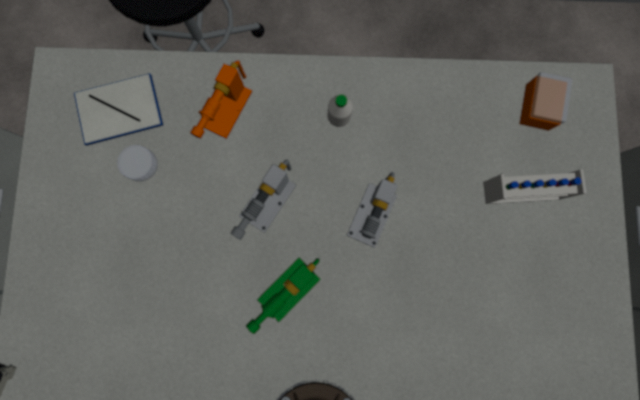

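View pics/wrist0.png

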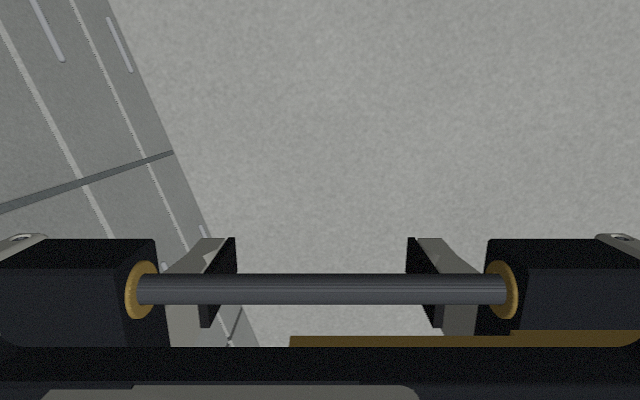

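The scene view has two steel couplers, at (268,215) and (362,175), plus green (289,150) and orange (475,200) look-alikes. In the top view these are at (375,208), (258,200), (283,293) and (220,98). The one at top (375,208) / scene (268,215) seems to have no plug. I'll enlarge it to confirm.

```bash
python3 - <<'E'
import cv2,numpy as np
a=cv2.imread("pics/top0.png")[150:250,220:420];b=cv2.imread("pics/scene0.png")[125:275,235:395]
a=cv2.convertScaleAbs(cv2.resize(a,None,fx=4,fy=4,interpolation=cv2.INTER_CUBIC),alpha=1.5);b=cv2.convertScaleAbs(cv2.resize(b,None,fx=4,fy=4,interpolation=cv2.INTER_CUBIC),alpha=1.5)
cv2.imwrite("pics/crop_top.png",a);cv2.imwrite("pics/crop_scene.png",b)
E
```

```text
(no output)
```

View pics/crop_top.png

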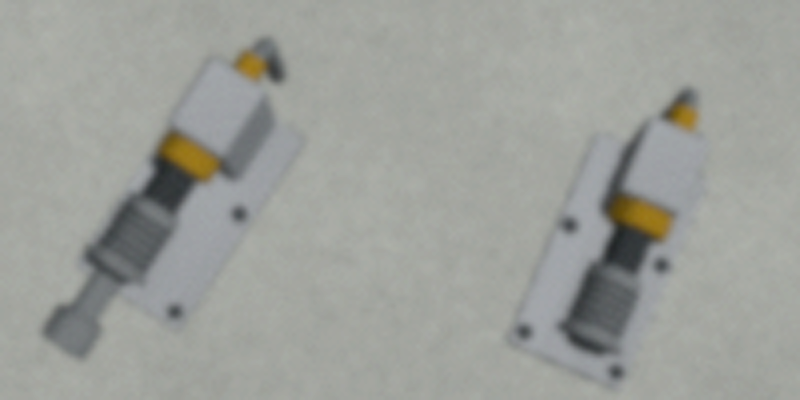

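View pics/crop_scene.png

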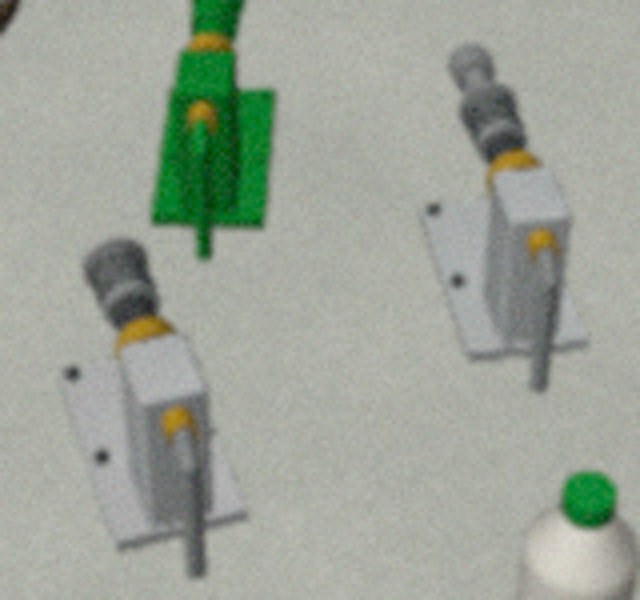

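Crops: the coupler at top crop (605,300) / scene crop (122,280) has a bare dark nose, so it is the open steel one. The other steel one has a plug head at (72,325) in the top crop. Next I triangulate.

```bash
cat > h.py <<'E'
import numpy as np,cv2,pickle
from scipy.spatial.transform import Rotation as Rn
def K(c):
    f=200/np.tan(np.radians(c["fovy"]/2));return np.array([[f,0,c["cx"]],[0,f,c["cy"]],[0,0,1.]])
def P(c,pose=None):
    T=np.array(c["pose"] if pose is None else pose)@np.diag([1,-1,-1,1.]);return K(c)@np.linalg.inv(T)[:3]
def tri(P1,p1,P2,p2):
    X=cv2.triangulatePoints(P1,P2,np.array(p1,float).reshape(2,1),np.array(p2,float).reshape(2,1))[:,0];return X[:3]/X[3]
def proj(Pm,X):
    y=Pm@np.append(X,1);return y[:2]/y[2]
def onz(c,p,z,pose=None):
    T=np.array(c["pose"] if pose is None else pose)@np.diag([1,-1,-1,1.]);d=T[:3,:3]@np.linalg.inv(K(c))@[p[0],p[1],1]
    return T[:3,3]+d*(z-T[2,3])/d[2]
E
python3 - <<'E'
from h import *
s,d=pickle.load(open("c0.pkl","rb"))
t,c=d["top"],d["scene"]
tp=lambda x,y:(220+x/4,150+y/4)
sp=lambda x,y:(235+x/4,125+y/4)
for n,a,b in [("sleeve",(604,300),(125,278)),("collar",(641,215),(146,333)),("fitting",(684,116),(178,418))]:
    X=tri(P(t),tp(*a),P(c),sp(*b));print(n,X.round(4),(proj(P(t),X)-tp(*a)).round(2),(proj(P(c),X)-sp(*b)).round(2),onz(t,tp(*a),.1).round(4),onz(c,sp(*b),.1).round(4))
for a in [(588,343),(604,300),(629,245),(641,215)]: print(onz(t,tp(*a),.1).round(4))
X=tri(P(t),(341,101),P(c),(382,250));print("cap",X)
print("plughead",onz(t,tp(72,325),.1),"plug sleeve",onz(t,tp(135,235),.1))
E
```

```text
sleeve [ 0.5005 -0.1167  0.109 ] [-0.04 -0.03] [-0.03  0.  ] [ 0.5012 -0.118   0.1   ] [ 0.4922 -0.111   0.1   ]
collar [ 0.5501 -0.1381  0.1133] [0.24 0.19] [ 0.23 -0.  ] [ 0.5523 -0.1395  0.1   ] [ 0.5382 -0.1305  0.1   ]
fitting [ 0.6111 -0.1636  0.1089] [0.05 0.04] [ 0.05 -0.  ] [ 0.6128 -0.1651  0.1   ] [ 0.604  -0.1587  0.1   ]
[ 0.4756 -0.1088  0.1   ]
[ 0.5012 -0.118   0.1   ]
[ 0.5342 -0.1325  0.1   ]
[ 0.5523 -0.1395  0.1   ]
cap [ 0.80008925 -0.04068002  0.11233703]
plughead [0.47824892 0.19435555 0.1       ] plug sleeve [0.53230939 0.16005531 0.1       ]
```

```bash
python3 - <<'E'
from h import *
s,d=pickle.load(open("c0.pkl","rb"))
R=Rn.from_euler("xyz",s["eef_rot"],degrees=True).as_matrix();print(R.round(3))
g=np.array([.5,-.1175,.2]);
yaw=np.degrees(np.arctan2(-.0469,.1106));print("coupler yaw",yaw)
a=np.radians(yaw);ax=np.array([np.cos(a),np.sin(a),0])
for sg in(1,-1):
    z=sg*ax;x=np.array([0,0,-1.]);y=np.cross(z,x);Rt=np.stack([x,y,z],1)
    print(sg,"roll needed rad",Rn.from_matrix(R.T@Rt).as_rotvec())
print("shift in tool axes to hover, direct",R.T@(g-s["tcp_pos"]))
w=np.array([.43,.3,.22]);print("via",R.T@(w-s["tcp_pos"]),R.T@(g-w))
E
```

```text
[[-0.    -0.302 -0.953]
 [-0.002 -0.953  0.302]
 [-1.     0.002 -0.   ]]
coupler yaw -22.979403443984335
1 roll needed rad [-3.04744654e+00  2.54044813e-03 -3.57148689e-04]
-1 roll needed rad [ 0.09414505 -0.00023422 -0.00166603]
shift in tool axes to hover, direct [ 0.02676863  0.63540225 -0.51219207]
via [ 0.00610761  0.25859555 -0.31932921] [ 0.02066102  0.3768067  -0.19286286]
```

```bash
python3 -m creep '{"jaw":[-1,-1,-1,-1,-1,-1,-1,-1,-1,-1],"translation":[[0,0.026,-0.032],[0,0.026,-0.032],[0,0.026,-0.032],[0,0.026,-0.032],[0,0.026,-0.032],[0,0.026,-0.032],[0,0.026,-0.032],[0,0.026,-0.032],[0,0.026,-0.032],[0,0.026,-0.032]],"roll":[0,0,0,0,0,0,0,0,0,0]}' 40
python3 -m creep '{"jaw":[-1,-1,-1,-1,-1,-1,-1,-1,-1,-1],"translation":[[0,0.042,-0.021],[0,0.042,-0.021],[0,0.042,-0.021],[0,0.042,-0.021],[0,0.042,-0.021],[0,0.042,-0.021],[0,0.042,-0.021],[0,0.042,-0.021],[0,0.042,-0.021],[0,0,0]],"roll":[0,0,0,0,0,0,0,0,0,0.094]}'
python3 - <<'E'
from plant import *
from h import *
s=get_state();c=capture("wrist");cv2.imwrite("pics/w1.png",c["image"][:,:,::-1]);pickle.dump((s,c),open("c1.pkl","wb"));print(s["time_s"],s["tcp_pos"],s["eef_rot"])
E
```

```text
time_s: 1.15
tcp_pos: [0.4309, 0.2973, 0.2266]
eef_rot: [-41.3, 90.0, 121.1]
contact_force: [0.4, 0.6, -0.1]
gripper_width: 0.0875
time_s: 2.15
tcp_pos: [0.4962, -0.123, 0.2261]
eef_rot: [55.3, 89.9, -148.0]
contact_force: [-0.1, 1.1, 0.6]
gripper_width: 0.0876
2.15 [ 0.49620571 -0.12300882  0.22605577] [  55.25361838   89.91959706 -147.96199516]
```

View pics/w1.png

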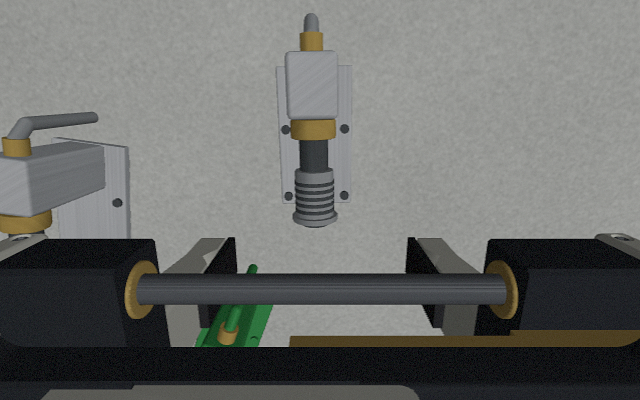

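The wrist picture shows the open coupler almost aligned: fitting (312,42), collar (313,129), sleeve rows 169–223 at column 315. The plugged coupler is well to the left, at (50,175). I'll refine the numbers from this view.

```bash
python3 - <<'E'
from h import *
s,c=pickle.load(open("c1.pkl","rb"));_,d=pickle.load(open("c0.pkl","rb"))
b=cv2.resize(c["image"][100:240,255:375,::-1],None,fx=5,fy=4.2,interpolation=cv2.INTER_CUBIC);b=cv2.resize(c["image"][110:235,255:375,::-1],None,fx=4.8,fy=4.8,interpolation=cv2.INTER_CUBIC);cv2.imwrite("pics/w1c.png",b)
R=Rn.from_euler("xyz",s["eef_rot"],degrees=True).as_matrix();T=np.eye(4);T[:3,:3]=R;T[:3,3]=s["tcp_pos"]
W=T@np.array(c["tool_from_camera"])
pts={"fit":((311.5,42),.107),"collar":((313.3,129),.118),"rear":((314.5,170),.117),"lip front":((315,218),.12),"sleeve":((314.8,192),.117)}
for n,(p,z) in pts.items():
    X=onz(c,p,z,W);print(n,X.round(4),"tool",(R.T@(X-s["tcp_pos"])).round(4))
t=d["top"]
for n,p,q in [("collar",(313.3,129),(220+641/4,150+215/4)),("sleeve",(314.8,192),(220+604/4,150+300/4))]:
    print(n,tri(P(c,W),p,P(t),q).round(4), tri(P(c,W),p,P(d["scene"]),{"collar":(235+146/4,125+333/4),"sleeve":(235+125/4,125+278/4)}[n]).round(4))
E
```

```text
fit [ 0.6085 -0.1632  0.107 ] tool [ 0.119  -0.0074 -0.1191]
collar [ 0.5491 -0.139   0.118 ] tool [ 0.108  -0.0062 -0.055 ]
rear [ 0.5187 -0.1268  0.117 ] tool [ 0.109  -0.0055 -0.0222]
lip front [ 0.4815 -0.1111  0.12  ] tool [ 0.1061 -0.0052  0.0181]
sleeve [ 0.5016 -0.1196  0.117 ] tool [ 0.109  -0.0053 -0.0037]
collar [ 0.5498 -0.1379  0.1145] [ 0.5491 -0.1383  0.1126]
sleeve [ 0.5001 -0.1176  0.1077] [ 0.5007 -0.1175  0.1096]
```

View pics/w1c.png

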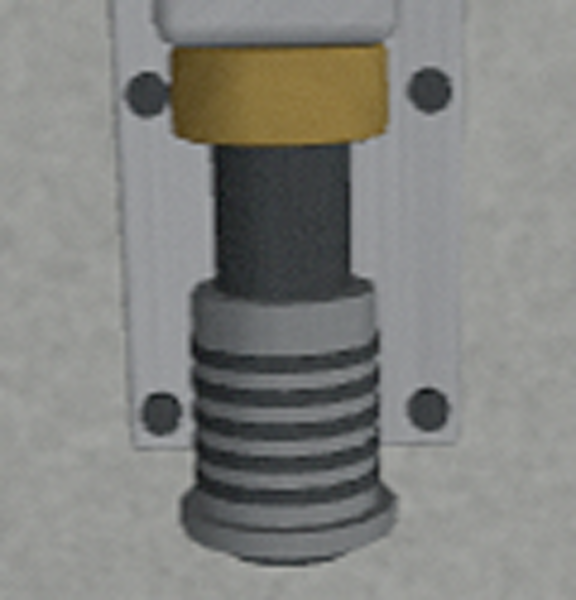

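```bash
python3 -m creep '{"jaw":[-1,-1,-1,-1,-1,-1,-1,-1,-1,-1],"translation":[[0,-0.0053,-0.002],[0.025,0,0],[0.025,0,0],[0.025,0,0],[0.025,0,0],[0.025,0,0],[0.02,0,0],[0,0,0],[0,0,0],[0,0,0]],"roll":[-0.016,0,0,0,0,0,0,0,0,0]}' 40
python3 - <<'E'
from plant import *
from h import *
s=get_state();c=capture("wrist");cv2.imwrite("pics/w2.png",c["image"][:,:,::-1]);pickle.dump((s,c),open("c2.pkl","wb"));print(s["time_s"],s["tcp_pos"],s["eef_rot"],s["contact_force"])
E
```

```text
time_s: 3.2
tcp_pos: [0.5014, -0.1137, 0.0829]
eef_rot: [-157.6, 89.9, 0.5]
contact_force: [-0.6, 0.6, 0.5]
gripper_width: 0.088
3.2 [ 0.50140948 -0.11371687  0.08285574] [-157.61262317   89.88417657    0.47004085] [-0.58974003  0.59191892  0.48515013]
```

View pics/w2.png

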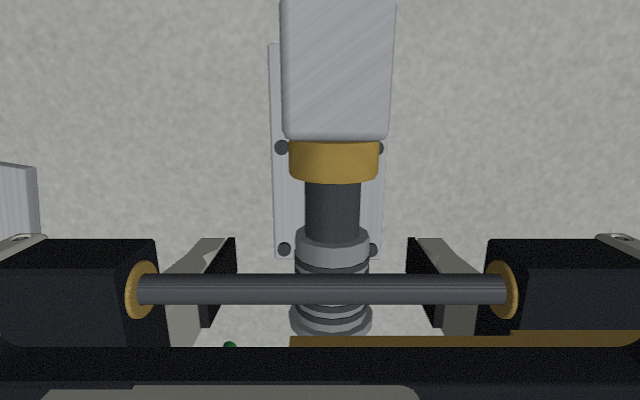

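The sleeve now sits at column ~332 between fingers centred on ~321, so it is a few mm off. The arm was still settling when I took the earlier reading. I'll measure the correction.

```bash
python3 - <<'E'
from plant import *
from h import *
s,c=pickle.load(open("c2.pkl","rb"));s=get_state();print(s["tcp_pos"],s["eef_rot"],s["qd"].round(2))
R=Rn.from_euler("xyz",s["eef_rot"],degrees=True).as_matrix();T=np.eye(4);T[:3,:3]=R;T[:3,3]=s["tcp_pos"]
W=T@np.array(c["tool_from_camera"])
for n,p,z in [("postfront",(336,138),.118),("collar",(333.5,160),.117),("tube",(332.5,210),.11),("rear",(332,261),.117),("rearedge_side",(332,240),.1),("lipfront",(330.5,338),.1205),("lip",(330.5,318),.1)]:
    X=onz(c,p,z,W);print(n,X.round(4),"tool",(R.T@(X-s["tcp_pos"])).round(4))
b=c["image"][120:345,260:400,::-1];cv2.imwrite("pics/w2c.png",cv2.resize(b,None,fx=2.6,fy=2.6,interpolation=cv2.INTER_CUBIC))
E
```

```text
[ 0.50135039 -0.11383727  0.08289096] [-153.91432495   89.86998784    4.13387501] [-0.36 -0.14 -0.19 -0.07  0.16 -0.15]
postfront [ 0.5576 -0.1421  0.118 ] tool [-0.035   0.0052 -0.0628]
collar [ 0.5502 -0.1383  0.117 ] tool [-0.034   0.0044 -0.0546]
tube [ 0.5298 -0.1301  0.11  ] tool [-0.027   0.0044 -0.0325]
rear [ 0.5116 -0.1225  0.117 ] tool [-0.0341  0.0042 -0.0128]
rearedge_side [ 0.5133 -0.1238  0.1   ] tool [-0.0171  0.0047 -0.0148]
lipfront [ 0.4797 -0.1092  0.1205] tool [-0.0377  0.0038  0.0218]
lip [ 0.475 -0.108  0.1  ] tool [-0.0172  0.0044  0.0266]
```

View pics/w2c.png

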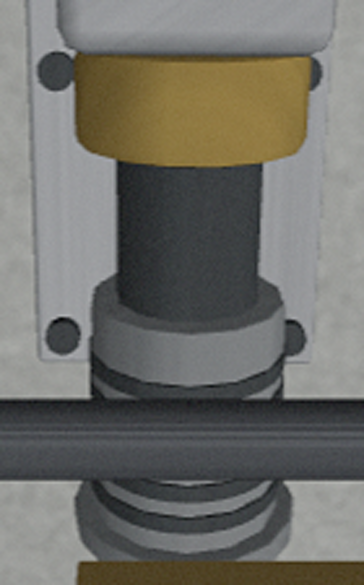

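```bash
python3 -m creep '{"jaw":[-1,-1,-1,-1,1,1,1,1,1,1],"translation":[[0.002,0.0043,0.002],[0,0,0],[0,0,0],[0,0,0],[0,0,0],[0,0,0],[0,0,0],[0,0,0],[0,0,0],[0,0,0]],"roll":[0.014,0,0,0,0,0,0,0,0,0]}' 40
python3 - <<'E'
from plant import *
from h import *
s=get_state();c=capture("wrist");cv2.imwrite("pics/w3.png",c["image"][:,:,::-1]);pickle.dump((s,c),open("c3.pkl","wb"));print(s)
E
```

```text
time_s: 4.25
tcp_pos: [0.4969, -0.1176, 0.0795]
eef_rot: [-0.7, 90.0, 156.4]
contact_force: [0.0, -0.4, 0.2]
gripper_width: 0.045
{'time_s': 4.25, 'joints': array([ 8.74764247e+00,  1.37647073e+01, -3.08395749e+01, -1.11823842e-03,
       -4.53969765e+01,  5.84032664e+01]), 'qd': array([ 0.08825877,  0.01491559, -0.0301362 , -0.08428414,  0.00982509,
        0.01287458]), 'joint_torque': array([-1.57844901e-03, -4.18704629e+01,  2.22783244e+01,  5.24599269e+00,
        8.57843156e-02,  1.76371702e-05]), 'tcp_pos': array([ 0.49686611, -0.11759792,  0.07953618]), 'eef_rot': array([ -0.71780129,  89.99851065, 156.43232238]), 'contact_force': array([ 0.0237038 , -0.37226549,  0.22217436]), 'moment': array([ 0.07658531,  0.01639597, -0.02500425]), 'gripper_width': 0.04496942182793806}
```

View pics/w3.png

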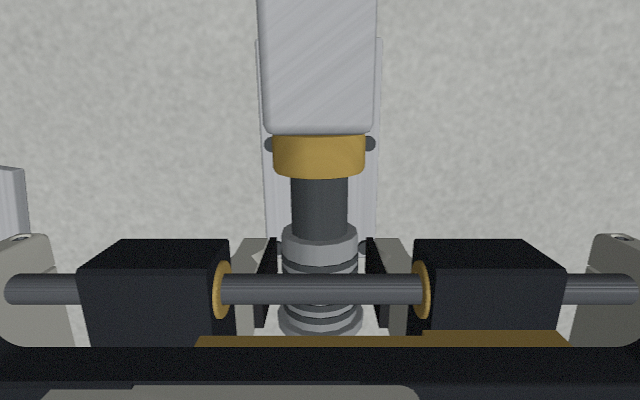

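The sleeve is centred at column 320 and the fingers, now at 45 mm, are still closing. I'll let them finish.

```bash
python3 -m creep '{"jaw":[1,1,1,1,1,1,1,1,1,1],"translation":[[0,0,0],[0,0,0],[0,0,0],[0,0,0],[0,0,0],[0,0,0],[0,0,0],[0,0,0],[0,0,0],[0,0,0]],"roll":[0,0,0,0,0,0,0,0,0,0]}' 40
python3 - <<'E'
from plant import *
from h import *
s=get_state();c=capture("wrist");cv2.imwrite("pics/w4.png",c["image"][:,:,::-1]);pickle.dump((s,c),open("c4.pkl","wb"));print(s["tcp_pos"],s["contact_force"],s["moment"],s["gripper_width"])
R=Rn.from_euler("xyz",s["eef_rot"],degrees=True).as_matrix();print(R.round(3))
E
```

```text
time_s: 5.3
tcp_pos: [0.4971, -0.1172, 0.0796]
eef_rot: [-114.4, 90.0, 42.8]
contact_force: [1.0, 5.6, -0.7]
gripper_width: 0.0332
[ 0.49713164 -0.11720469  0.07957272] [ 1.03170212  5.60090041 -0.66527435] [ 1.90913232 -0.1661454   0.14007448] 0.03318939395232702
[[ 0.001 -0.388 -0.922]
 [ 0.    -0.922  0.388]
 [-1.    -0.001 -0.   ]]
```

View pics/w4.png

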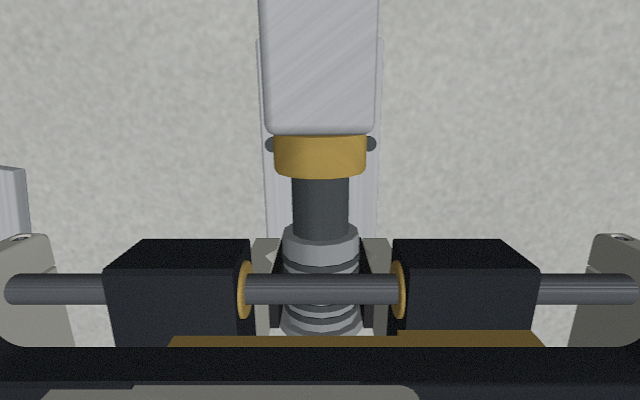

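Gripped: opening 33.2 mm, side force only 5.6 N. Now drawing the sleeve back along tool −z.

```bash
python3 -m creep '{"jaw":[1,1,1,1,1,1,1,1,1,1],"translation":[[0,0,-0.0025],[0,0,-0.0025],[0,0,-0.0025],[0,0,-0.0025],[0,0,-0.0025],[0,0,-0.0025],[0,0,-0.0025],[0,0,-0.001],[0,0,0],[0,0,0]],"roll":[0,0,0,0,0,0,0,0,0,0]}' 45
python3 - <<'E'
from plant import *
from h import *
s=get_state();c=capture("wrist");cv2.imwrite("pics/w5.png",c["image"][:,:,::-1]);pickle.dump((s,c),open("c5.pkl","wb"))
R=Rn.from_euler("xyz",s["eef_rot"],degrees=True).as_matrix();s0=pickle.load(open("c4.pkl","rb"))[0]
print("moved tool",R.T@(s["tcp_pos"]-s0["tcp_pos"]),"F tool",R.T@s["contact_force"],s["gripper_width"])
E
```

```text
time_s: 6.35
tcp_pos: [0.5129, -0.1237, 0.0795]
eef_rot: [-14.1, 89.9, 143.1]
contact_force: [-5.3, 11.3, 5.4]
gripper_width: 0.0331
moved tool [ 2.77980397e-05 -8.99438365e-05 -1.70230176e-02] F tool [-5.34545933 -8.33249826  9.32571137] 0.033093114440977234
```

View pics/w5.png

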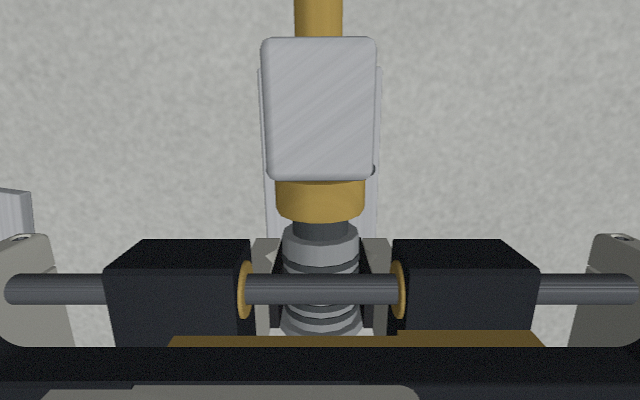

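The sleeve came along without slipping: same place in the picture, 17 mm moved, and 9.3 N which matches the spring. Now on to the stop.

```bash
python3 -m creep '{"jaw":[1,1,1,1,1,1,1,1,1,1],"translation":[[0,0,-0.001],[0,0,-0.001],[0,0,-0.001],[0,0,-0.0005],[0,0,0],[0,0,0],[0,0,0],[0,0,0],[0,0,0],[0,0,0]],"roll":[0,0,0,0,0,0,0,0,0,0]}' 45
python3 - <<'E'
from plant import *
from h import *
s=get_state();c=capture("wrist");cv2.imwrite("pics/w6.png",c["image"][:,:,::-1]);pickle.dump((s,c),open("c6.pkl","wb"))
R=Rn.from_euler("xyz",s["eef_rot"],degrees=True).as_matrix();s0=pickle.load(open("c4.pkl","rb"))[0]
print("moved tool",R.T@(s["tcp_pos"]-s0["tcp_pos"]),"F tool",R.T@s["contact_force"],s["gripper_width"])
E
```

```text
time_s: 7.4
tcp_pos: [0.5156, -0.1249, 0.0795]
eef_rot: [-9.9, 89.8, 147.2]
contact_force: [-6.7, 14.3, 7.9]
gripper_width: 0.0329
moved tool [ 3.04321062e-05 -9.91140296e-05 -1.99935844e-02] F tool [ -7.86959449 -10.54638441  11.76723876] 0.032939698106783405
```

View pics/w6.png

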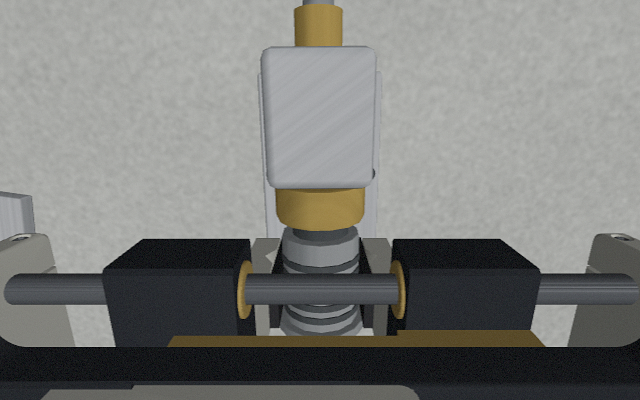

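```bash
python3 -m creep '{"jaw":[1,1,1,1,1,1,1,1,1,1],"translation":[[0,0,-0.0008],[0,0,-0.0007],[0,0,0],[0,0,0],[0,0,0],[0,0,0],[0,0,0],[0,0,0],[0,0,0],[0,0,0]],"roll":[0,0,0,0,0,0,0,0,0,0]}' 45
python3 - <<'E'
from plant import *
from h import *
s=get_state();c=capture("wrist");cv2.imwrite("pics/w7.png",c["image"][:,:,::-1]);pickle.dump((s,c),open("c7.pkl","wb"))
R=Rn.from_euler("xyz",s["eef_rot"],degrees=True).as_matrix();s0=pickle.load(open("c4.pkl","rb"))[0]
print("moved tool",R.T@(s["tcp_pos"]-s0["tcp_pos"]),"F tool",R.T@s["contact_force"],s["gripper_width"])
E
```

```text
time_s: 8.45
tcp_pos: [0.5156, -0.1249, 0.0794]
eef_rot: [-3.4, 89.7, 153.7]
contact_force: [-11.8, 17.3, 12.5]
gripper_width: 0.0331
moved tool [ 2.45482756e-05 -6.88115938e-05 -2.00634268e-02] F tool [-12.35703835 -11.3935654   17.65320549] 0.03313921634970894
```

View pics/w7.png

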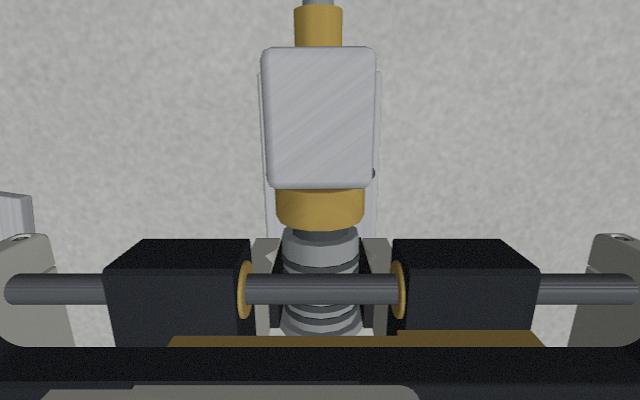

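It is at the rear stop: 1.5 mm more commanded gave no motion, and the axial force went from 11.8 to 17.7 N. It has been held there for over a second. Releasing with the arm still.

```bash
python3 -m creep '{"jaw":[-1,-1,-1,-1,-1,-1,-1,-1,-1,-1],"translation":[[0,0,0],[0,0,0],[0,0,0],[0,0,0],[0,0,0],[0,0,0],[0,0,0],[0,0,0],[0,0,0],[0,0,0]],"roll":[0,0,0,0,0,0,0,0,0,0]}'
python3 - <<'E'
from plant import *
from h import *
s=get_state();c=capture("wrist");cv2.imwrite("pics/w8.png",c["image"][:,:,::-1]);print(s["contact_force"],s["gripper_width"])
E
```

```text
time_s: 9.5
tcp_pos: [0.5185, -0.1268, 0.0796]
eef_rot: [175.3, 90.0, -27.6]
contact_force: [0.9, -0.4, -0.1]
gripper_width: 0.0874
[ 0.91900333 -0.35718685 -0.07070214] 0.08735841453188069
```

View pics/w8.png

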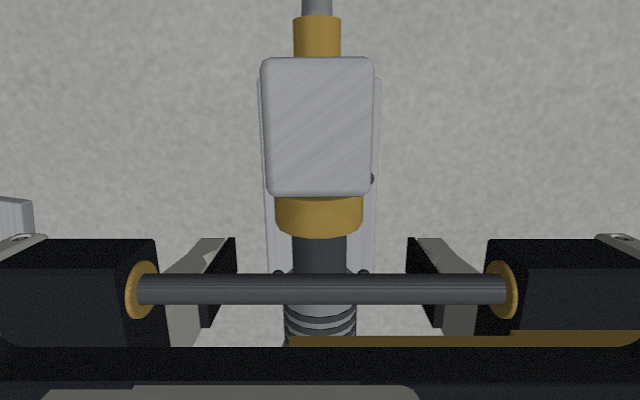

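The sleeve has snapped forward, with the dark tube bared again between collar row 232 and row ~275. The jaws are fully open and no force remains. Now straight up, then a check from all cameras.

```bash
python3 -m creep '{"jaw":[-1,-1,-1,-1,-1,-1,-1,-1,-1,-1],"translation":[[-0.02,0,0],[-0.025,0,0],[-0.025,0,0],[-0.025,0,0],[-0.025,0,0],[-0.025,0,0],[0,0,0],[0,0,0],[0,0,0],[0,0,0]],"roll":[0,0,0,0,0,0,0,0,0,0]}'
python3 - <<'E'
from plant import *
from h import *
s=get_state();print(s["tcp_pos"],s["contact_force"])
c=capture("wrist");cv2.imwrite("pics/w9.png",c["image"][:,:,::-1])
R=Rn.from_euler("xyz",s["eef_rot"],degrees=True).as_matrix();T=np.eye(4);T[:3,:3]=R;T[:3,3]=s["tcp_pos"]
pickle.dump((s,c,T),open("c9.pkl","wb"))
c=capture("scene");cv2.imwrite("pics/s9.png",c["image"][:,:,::-1])
E
```

```text
time_s: 10.55
tcp_pos: [0.5179, -0.1267, 0.2235]
eef_rot: [24.3, 89.9, -178.5]
contact_force: [0.3, 0.3, 0.2]
gripper_width: 0.0876
[ 0.51794293 -0.12671881  0.22352451] [0.26921558 0.29047905 0.19456799]
```

View pics/w9.png

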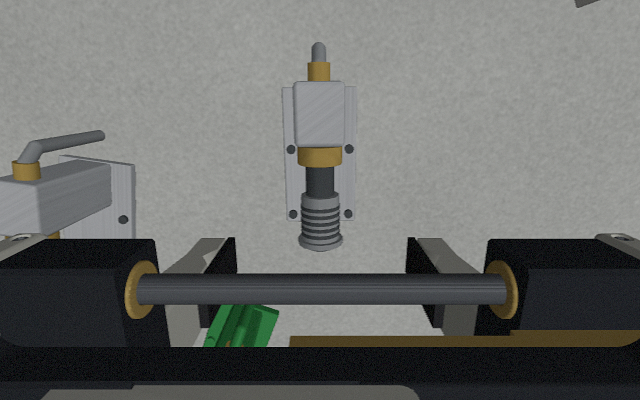

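View pics/s9.png

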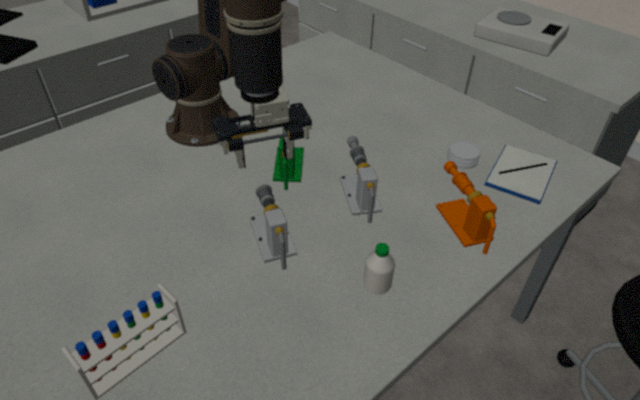

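```bash
python3 - <<'E'
from h import *
s,d=pickle.load(open("c0.pkl","rb"))
a=d["scene"]["image"].astype(int);b=cv2.imread("pics/s9.png")[:,:,::-1].astype(int)
f=lambda i:cv2.GaussianBlur(i.astype(np.float32),(0,0),1)
D=abs(f(a)-f(b)).max(2)
for n,(x0,x1,y0,y1) in {"open":(250,300,180,275),"plugged":(340,385,132,225),"bottle":(360,400,240,298)}.items(): print(n,D[y0:y1,x0:x1].max())
i=cv2.imread("pics/w1.png");j=cv2.imread("pics/w9.png")
g=np.hstack([i[110:235,265:365],j[137:262,270:370]]);cv2.imwrite("pics/cmp.png",cv2.resize(g,None,fx=4,fy=4,interpolation=cv2.INTER_CUBIC))
E
```

```text
open 7.16008
plugged 7.177986
bottle 6.8574905
```

View pics/cmp.png

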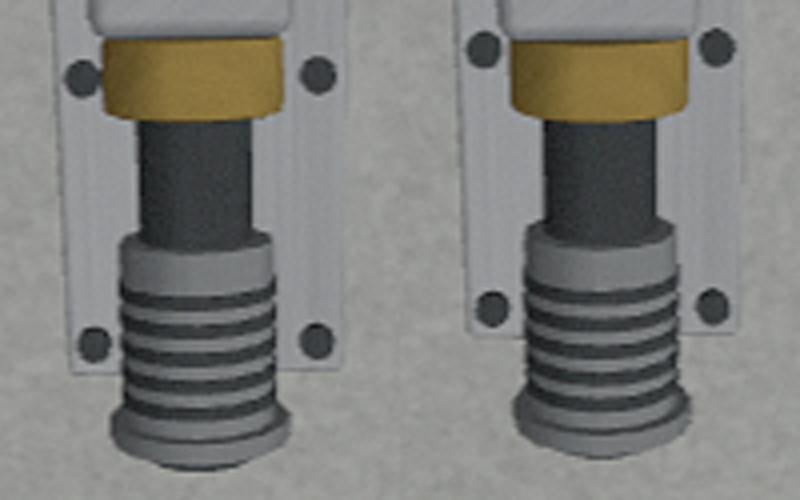

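```bash
python3 - <<'E'
from h import *
out=[]
s,c=pickle.load(open("c1.pkl","rb"));s9,c9,T9=pickle.load(open("c9.pkl","rb"))
ax=np.array([.922,-.388,0])
for s,c in((s,c),(s9,c9)):
    T=np.eye(4);T[:3,:3]=Rn.from_euler("xyz",s["eef_rot"],degrees=True).as_matrix();T[:3,3]=s["tcp_pos"];Pm=P(c,T@np.array(c["tool_from_camera"]))
    C=np.array([.4985,-.118,0]);
    col=proj(Pm,C+.049*ax+[0,0,.1215]);
    for q in(0,.001,.002):
        r=proj(Pm,C+(.0225+q)*ax+[0,0,.117]);print(q,"gap px",(r-col)[1].round(2))
s0,d=pickle.load(open("c0.pkl","rb"))
a=cv2.GaussianBlur(d["scene"]["image"].astype(np.float32),(0,0),1);b=cv2.GaussianBlur(cv2.imread("pics/s9.png")[:,:,::-1].astype(np.float32),(0,0),1)
D=abs(a-b).max(2);print("background",D[300:390,200:350].max(),"open sleeve mean",D[183:215,255:280].mean(),"bg mean",D[300:390,200:350].mean())
M=lambda i,dx:np.roll(i,dx,1)
print("1px-shift ref max",abs(a-M(a,1))[183:215,255:280].max(2).mean())
E
```

```text
0 gap px 32.44
0.001 gap px 31.22
0.002 gap px 30.01
0 gap px 30.82
0.001 gap px 29.65
0.002 gap px 28.47
background 7.3006516 open sleeve mean 4.126963 bg mean 4.806585
1px-shift ref max 5.3489857
```

The predicted gap for a home sleeve is 32.4 px before and 30.8 px now; I observe 31.8 and 30.5. So the sleeve is home within tolerance. Handing in.

```bash
python3 -c "
from plant import *
print(close_job())"
```

```text
the job is handed in; nothing more can be done
None
```

I drew the open steel coupler's sleeve back to its rear stop, held it there for over 1 s, and let go with the arm still. It snapped home by itself, and I handed the job in at about 10.7 s of the 29 s allowed.

- **Rear stop:** the tool moved back 20.0 mm. A further 1.5 mm commanded gave no motion, and the axial force rose from 11.8 to 17.7 N.
- **Sleeve home:** the gap between the collar and the sleeve is 30.5 px, against 30.8 px expected for a sleeve fully home.
- **Bystanders:** in the fixed scene camera, before and after differ only by noise for both couplers and the bottle. The gripper was open, lifted clear, with no contact force.
- **What disagreed:** my first hover measurement was about 4–5 mm off sideways because the arm was still settling. I corrected it from a second wrist picture before closing the fingers. That camera check resolves sleeve position only to about 1 mm.

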